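# Swarf tray back into the key machine past its spring gate

## Robot

A 6-joint arm with a two-finger parallel gripper is mounted at the origin on the work surface. World frame = base frame: x ahead of the robot, y to its left, z up, the work surface at z = 0. Lengths are in m, angles in rad, forces in N, time in s.
With the tool pointing down it reaches from about 0.3 to 1 m from the base axis. Payload 5.1 kg.
Tool frame: the origin (TCP) lies at the very end of the fingers, on their centre line; the grasp point (between the pads) lies 19 mm behind it (grip_point_offset is the distance from the TCP to the grasp point, in m); z points along the fingers, y is the line along which they close (so a half turn about z gives the same grasp; the last joint's range is limited). The gripper opens to 95 mm and grips with 3 to 60 N. Pads are 20 mm wide; open, the fingers measure 119 mm over their backs; the gripper's body (75 mm by 180 mm) begins 59 mm behind the grasp point.
Start: joints at [-1.329, 0.124, 1.65, -0, 1.367, -0.083], TCP at [0.207, -0.616, 0.215] pointing down, gripper open.
Joint ranges: [-2.61, 2.61], [-1.02, 2.33], [0.03, 2.71], [-1.35, 4.49], [0.32, 2.68], [-2.91, 2.91]. Speed limits (rad/s): [2.57, 2.57, 3.14, 3.14, 3.14, 3.14].

## Interface

Orientations are given as [roll, pitch, yaw] about the fixed x, y, z axes, in that order (R = Rz(yaw) Ry(pitch) Rx(roll)).
In Python, from station import * gives the robot as it stands.
- The arm moves only by the tool step_arm, never from a script. Its argument "deltas" is a list of rows, each an object of numbers: "gripper": the opening, from 0 (shut) to 1 (fully open); "tx", "ty", "tz": the shift along the tool's x, y, z as a fraction of full scale; "twist": the turn about the tool's z as a fraction of full scale. A call has exactly 8 rows; each row is the pose to reach, as a shift and turn from the pose commanded when the call began, along the tool's axes at that moment; what a row does not reach only later rows make up. Full scale, the value 1, is 0.25 m for a shift and 45 degrees for a turn. A row lasts 1/12 s, in which the tool goes at most 41.7 mm and 7.16 degrees, less where a joint would pass 70% of its speed; a pose out of reach is approached as far as the arm can. A call with a number of a shift or a turn outside -1 to 1 is refused whole. A call with a gripper value outside its range is refused whole. The fingers move at their own pace and stop on an object; the grip force is fixed at half the most. Time passes only in rows, so rows that repeat a pose let the fingers close, or fill a call up. It gives the time, the measured TCP pose, the force, the opening and the grip force at its end, in the units of the state.
- get_obs(): the state, without advancing time (a new reading comes with each control period).
- snapshot(name): name is "side" or "top"; returns a dict with "pixels" (420x560x3 uint8, red, green, blue), "vfov" (degrees; the focal length in pixels is half the picture's height over the tangent of half this angle, whatever the lens; pixels are square), "cx", "cy" (the principal point, pixels), "eye" and "attitude" of the camera in the world. Camera axes: x right, y up, looking along -z (the intrinsics and any distortion apply to the point x, -y, -z); pixel columns grow to the right and rows downward; lengths in m; the calibration is good to about 2 mm. A picture is of the moment at which its call begins. There is no depth.
- close_job(): hands the job in; it is judged then, once.
The state is a dict: "t": time; "joint_pos": joint angles; "joint_velocities": joint speeds; "joint_torque": joint torques, N m; "tool_pos": TCP position; "ee_rot": TCP orientation; "ft_force": force on the tool from outside, world axes, zero at the start; "wrist_torque": the same for the moment, N m; "opening": finger opening in m; "finger_force": force on a finger pad.
Only numpy, scipy, OpenCV 4.12 (cv2) and the standard library are available. Lean on these libraries where they do the work, as an engineer would, in place of code of your own. Each camera call takes 0.05 s, during which the arm holds its last target. There are 200 camera calls.

## Task

Put the emptied swarf tray back into the key-cutting machine: with one fingertip swing the spring-shut gate of the swarf bay open towards the tray, keep holding it open while another finger pushes the tray's front in past the gate, and push on until the tray is fully home against the stop below the chip slide, so that the gate swings shut behind it. Do it all with fingertips: slide the tray, never lift or tip it, and leave the cup, the padlock and the screwdriver alone.

Things in the scene. Friction and masses are not known exactly. Their poses are not given: they have to be found in the camera images.
- bay: Key-cutting machine with its swarf bay, one fixed unit. Origin: on the bench (z=0), on the gate line, mid tray lane. +y = the way in (outside y<0; machine, up to 235 mm tall, beyond y=245 mm); -x = gate's hinge side, +x = far side. Tray lane x=-35 to 35. Inside, open on top: far wall at x=35, hinge-side wall at x=-70, both 38 mm tall.
- apron (a point): outer end of the unit's 3 mm thick floor sheet, mid lane (bay y=-290). Guide rails, 4 mm thick with tops 11 mm above the bench, bound the tray lane at x=-35 (y=-290 to 140) and, outside the gate only, at x=+35; the gate swings above them.
- finger_lane (a point): point on the bay floor (z=3 mm, bay x=-54, y=100) in the middle of a free lane for a finger, 31 mm wide, between the hinge-side rail and the hinge-side wall, clear from the gate line to y=245
- stop (a point): middle of the end stop's top edge, tray side: bay y=147, 25 mm above the bench. Beyond it the sheet chip slide, 72 mm wide, slopes up from z=27 mm at y=150 to z=80 mm at y=265.
- tray: Swarf tray: empty open sheet-metal box 64 (x) x 130 (y) x 22 mm tall, walls 2.5 mm, about 0.3 kg, in the lane outside the gate with 3 mm play each side. Origin: centre of its underside, 3 mm above the bench; rim at 25 mm. +y = its front, which goes in first. Fully home the origin is at bay y=82 mm, front on the stop, back end 17 mm inside the gate line.
- tray_front (a point): middle of the top edge of the tray's front wall, outer face (65 mm ahead of the tray's origin, at rim height)
- gate (a joint): Gate angle, rad: 0 shut across the lane, at most 1.7; opens only outwards, free edge swinging towards the tray (bay -y) and round to the hinge side; clear of the lane from 1.2. Spring-shut (0.05 Nm shut, 0.085 open). Opening, it slides back a tray standing within 102 mm of the gate line; let go with the tray's front inside its sweep, it rests on the tray's side.
- gate_hinge (a point): on the gate's upright hinge axis at the leaf's top, 50 mm above the bench, bay x=-73, y=0; the hinge pin stands 56 mm tall, 13 mm across
- gate_edge (a point): top corner of the gate's free edge. The leaf is flat sheet 3 mm thick, 110 mm from hinge axis to free edge, from 15 to 50 mm above the bench; shut, this point is at bay x=37, y=0
- cup: small blue tea cup, 62 mm across, 55 mm tall, standing on the bench beyond the bay's far wall; origin at the centre of its underside; leave alone
- padlock: brass padlock standing on the bench beyond the bay's far wall, 40 x 22 x 64 mm; origin at the centre of its underside; leave alone
- driver: screwdriver with a wooden handle, 190 mm long, lying on the bench just beyond the apron's outer end, roughly across the lane's direction; origin under its middle; leave alone
Not all that is in view belongs to the job. Of the things shaped like the tray, the metal one is meant.

How it is judged:
On the way, in this order (a step that is already met when the one before it is completed fails the run):
1. the gate is held open by a finger (more than 1.1 rad) with the tray's front still outside, at least 90 mm short of the gate line (value of joint gate above 1.1 rad and contact force between the fingers and gate above 0.1 N and y of tray_front in the frame of bay below -0.09 m), for 0.2 s.
2. with the gate still held open by a finger, the tray's front has been pushed well past the gate's free edge (less than 70 mm short of the gate line) (value of joint gate above 1.1 rad and contact force between the fingers and gate above 0.1 N and y of tray_front in the frame of bay above -0.07 m), for 0.05 s.
At the end, for the whole second after the job is handed in: the tray lies flat and at rest in its lane within 5 mm of the end stop, and the gate is shut behind it (under 0.06 rad) (y of tray in the frame of bay between 0.077 and 0.087 m and x of tray in the frame of bay between -0.006 and 0.006 m and height (world z) of tray below 0.008 m and angle between tray's own z axis and vertical below 0.06 rad and value of joint gate below 0.06 rad and linear speed of tray below 0.01 m/s); the robot touches nothing.
It fails at once if the tray is lifted or tipped (underside over 12 mm above its floor sheet, or more than 0.2 rad) (height (world z) of tray above 0.015 m or angle between tray's own z axis and vertical above 0.2 rad).
It fails at once if the cup, padlock or screwdriver is moved more than 25 mm (distance of any of cup, padlock, driver from where it was at the start of the episode above 0.025 m).
It also fails if it takes over 45 s, if anything falls off the work surface, if the arm or the gripper's body presses on something with over 40 N, if the wrist force passes 120 N, or if a joint passes its speed limit or range.

## Working session

There is one attempt and no reset: what is moved stays moved. The work goes in short steps, Python scripts to look and compute and a tool call to move; the robot and the scene stay as the last step left them, time stands still between calls to the robot, and variables do not carry over. Pictures are saved under pics/ and viewed, at most 11 in all, crops included, and the job is handed in when it is done.

Besides the shell and the picture viewer there is one more tool, called after "Request:" as name(argument=value, ...) on one line, values as JSON. step_arm: Moves the arm, as the interface text tells. Its arguments: {"type":"object","properties":{"deltas":{"type":"array","items":{"type":"object","properties":{"gripper":{"type":"number"},"tx":{"type":"number","minimum":-1,"maximum":1},"ty":{"type":"number","minimum":-1,"maximum":1},"tz":{"type":"number","minimum":-1,"maximum":1},"twist":{"type":"number","minimum":-1,"maximum":1}}}}},"required":["deltas"]}

```bash
mkdir -p pics; ls; python3 - <<'E'
from station import *
import cv2
for n in ("top","side"):
    s=snapshot(n); cv2.imwrite(f"pics/{n}0.png",s["pixels"][:,:,::-1])
    print({k:v for k,v in s.items() if k!="pixels"})
print(get_obs())
E
```

```text
pics
{'vfov': 47.63549391225849, 'cx': 279.48306861781344, 'cy': 210.04197140821628, 'eye': array([ 0.37609994, -0.11064651,  1.12791598]), 'attitude': array([ 0.15934825,  0.03312923, -1.56639944])}
{'vfov': 44.95638833323083, 'cx': 267.1300844489492, 'cy': 206.1597132824446, 'eye': array([0.13339248, 0.49231771, 0.91208557]), 'attitude': array([ 7.10026833e-01,  7.36076904e-04, -2.52825297e+00])}
{'t': 0.1, 'joint_pos': array([-1.32856620e+00,  1.24464416e-01,  1.65150723e+00, -3.01908275e-05,
        1.36748974e+00, -8.25661897e-02]), 'joint_velocities': array([ 0.00075574, -0.00144687, -0.00214013,  0.00047833,  0.00220668,
        0.0005449 ]), 'joint_torque': array([ 3.13308065e-04, -4.18882477e+01, -3.61096430e+01,  7.77511206e-02,
        4.61873040e-02, -7.28409486e-05]), 'tool_pos': array([ 0.20727391, -0.61546822,  0.21351195]), 'ee_rot': array([-3.13972785e+00, -1.24661786e-04,  3.24802320e-01]), 'ft_force': array([-0.53737397,  0.0562022 ,  1.13678183]), 'wrist_torque': array([ 0.02847636,  0.07364656, -0.01043541]), 'finger_force': 0.0, 'opening': 0.09527257202534714}
```

View pics/top0.png

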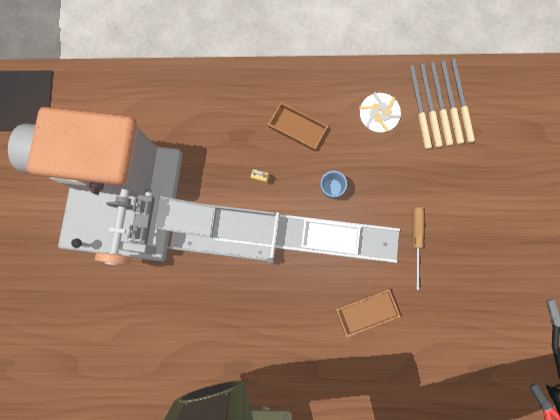

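View pics/side0.png

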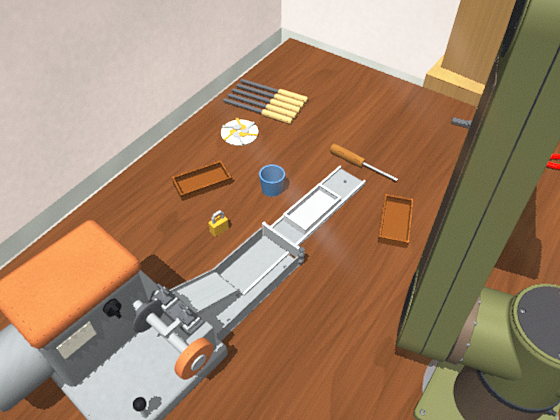

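The top view shows the fixed machine at left. Its lane runs right to about (400,245), with the gate at (277,238) and its hinge low, near (273,257).

Tray-like candidates:
- Metal tray in the lane at (331,237)
- Brown tray at (298,127)
- Brown tray at (369,313)

I choose the metal one in the lane. The cup is at (333,185), the padlock at (260,176) and the driver at (418,248). Next is a close crop to check.

```bash
cat > h.py <<'E'
import numpy as np, cv2
from scipy.spatial.transform import Rotation as R
def cam(s):
    f=s["pixels"].shape[0]/2/np.tan(np.radians(s["vfov"])/2)
    return f,s["cx"],s["cy"],np.array(s["eye"]),R.from_euler("xyz",s["attitude"]).as_matrix()
def ray(s,u,v,z):
    f,cx,cy,e,M=cam(s); d=M@np.array([(u-cx)/f,-(v-cy)/f,-1]); return e+d*(z-e[2])/d[2]
def proj(s,p):
    f,cx,cy,e,M=cam(s); c=M.T@(np.array(p)-e); return np.array([cx-f*c[0]/c[2],cy+f*c[1]/c[2]])
E
python3 - <<'E'
import cv2
a=cv2.imread("pics/top0.png")[190:275,150:410]
cv2.imwrite("pics/crop0.png",cv2.resize(a,None,fx=3,fy=3,interpolation=cv2.INTER_CUBIC))
a=cv2.imread("pics/side0.png")[155:325,190:380]
cv2.imwrite("pics/crop1.png",cv2.resize(a,None,fx=3.5,fy=3.5,interpolation=cv2.INTER_CUBIC))
E
```

```text
(no output)
```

View pics/crop0.png

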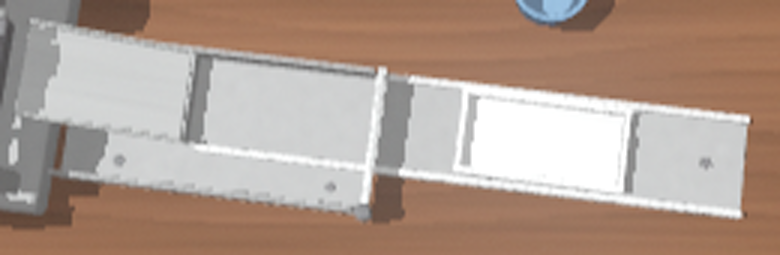

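View pics/crop1.png

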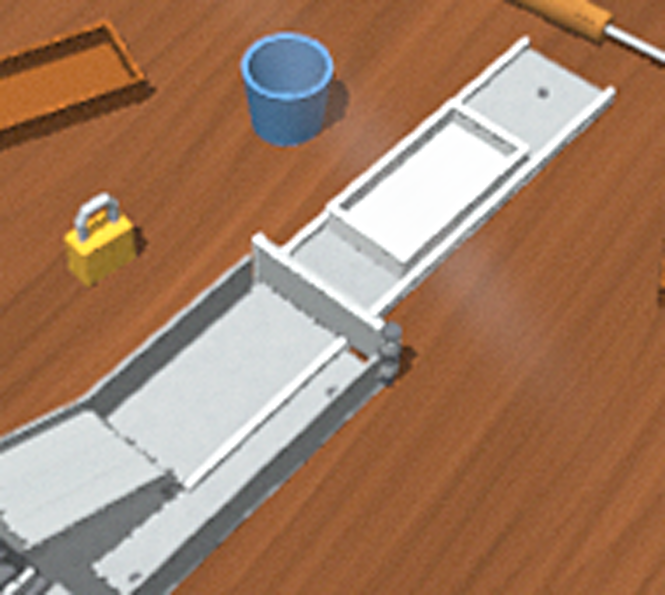

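The crops confirm the metal tray. In the top crop its rim runs from (462,90) to (632,190). The gate free edge is at (382,70), the hinge pin at (365,212), and the outer rail ends are at (748,119) and (741,215). I'll fit the bay pose from these points.

```bash
cat >> h.py <<'E'
def fitbay(W,B):
    W=np.array(W);B=np.array(B);w0=W.mean(0);b0=B.mean(0)
    w=W-w0;b=B-b0; th=np.arctan2((b[:,0]*w[:,1]-b[:,1]*w[:,0]).sum(),(b*w).sum())
    c,s=np.cos(th),np.sin(th);M=np.array([[c,-s],[s,c]]); return w0-M@b0,th,M
E
python3 - <<'E'
from station import *
from h import *
S=snapshot("top");D=snapshot("side")
c0=lambda x,y:(150+(x+.5)/3-.5,190+(y+.5)/3-.5)
c1=lambda x,y:(190+(x+.5)/3.5-.5,155+(y+.5)/3.5-.5)
T=[((382,70),.05,(37,0)),((365,212),.056,(-73,0)),((748,119),.011,(37,-290)),((741,215),.011,(-37,-290)),((197,147),.011,(-35,140))]
W=[ray(S,*c0(*p),z)[:2]*1000 for p,z,b in T];B=[b for *_,b in T]
o,th,M=fitbay(W,B);print("top",o,np.degrees(th));print(np.round((np.array(W)-o)@M-B,1))
T2=[((259,240),.05,(37,0)),((393,330),.056,(-73,0)),((527,41),.011,(37,-290)),((612,91),.011,(-37,-290)),((188,486),.011,(-37,140))]
W2=[ray(D,*c1(*p),z)[:2]*1000 for p,z,b in T2];B2=[b for *_,b in T2]
o2,th2,M2=fitbay(W2,B2);print("side",o2,np.degrees(th2));print(np.round((np.array(W2)-o2)@M2-B2,1))
for p in [(462,90),(457,168),(632,106),(627,192)]:
    print("tray",(ray(S,*c0(*p),.025)[:2]*1000-o)@M)
for p in [(332,208),(402,272),(525,150),(459,104)]:
    print("trayS",(ray(D,*c1(*p),.025)[:2]*1000-o2)@M2)
E
```

```text
top [505.82847865 -63.23874325] -6.660179459224657
[[-0.1 -1. ]
 [ 0.8 -1.7]
 [ 0.3  2.3]
 [-0.9  1.5]
 [-0.1 -1.1]]
side [503.39160598 -63.06897509] -6.902671010611487
[[-1.5 -1.5]
 [ 0.3 -0.6]
 [ 0.1  1.5]
 [ 0.3  1.6]
 [ 0.9 -1. ]]
tray [ 32.19038  -63.439077]
tray [-28.70914742 -66.44121378]
tray [  34.98203048 -195.52545761]
tray [ -31.70330628 -197.96585114]
trayS [ 31.83892221 -67.75094212]
trayS [-35.24784901 -57.51038096]
trayS [ -31.04711677 -192.26498881]
trayS [  27.75320411 -195.95080566]
```

```bash
cat >> h.py <<'E'
O=np.array([504.5,-63.2]);TH=np.radians(-6.75)
BM=np.array([[np.cos(TH),-np.sin(TH)],[np.sin(TH),np.cos(TH)]])
def bay(p): return (np.array(p)[:2]*1000-O)@BM
def status(o):
    print("t %.2f bay"%o["t"],np.round(bay(o["tool_pos"]),1),"z %.1f"%(o["tool_pos"][2]*1e3),"yaw %.1f"%np.degrees(o["ee_rot"][2]),
      "F(bay)",np.round(o["ft_force"][:2]@BM,1),round(o["ft_force"][2],1),"open %.1f"%(o["opening"]*1e3))
def rows(o,targets,yaw0=None):   # targets (bx,by,z mm, yaw deg) -> tx ty tz twist
    y=np.radians(yaw0) if yaw0 is not None else o["ee_rot"][2]
    for bx,by,z,yw in targets:
        w=O+BM@np.array([bx,by]); d=w-o["tool_pos"][:2]*1e3
        tx=d@[np.cos(y),np.sin(y)]; ty=d@[np.sin(y),-np.cos(y)]; tz=o["tool_pos"][2]*1e3-z
        print("tx %.3f ty %.3f tz %.3f tw %.3f"%(tx/250,ty/250,tz/250,-(yw-np.degrees(y))/45))
E
python3 - <<'E'
from station import *
from h import *
o=get_obs();status(o);rows(o,[(10,32,213,46.25)])
E
```

```text
t 0.20 bay [-230.2 -583.5] z 213.8 yaw 18.6 F(bay) [-0.6  0.5] -0.6 open 95.0
tx 1.923 ty -1.813 tz 0.003 tw -0.614
```

Request:
step_arm(deltas=[{"tx": 0.12, "ty": -0.11, "tz": 0, "twist": 0, "gripper": 0}, {"tx": 0.24, "ty": -0.22, "tz": 0, "twist": 0, "gripper": 0}, {"tx": 0.36, "ty": -0.34, "tz": 0, "twist": 0, "gripper": 0}, {"tx": 0.48, "ty": -0.45, "tz": 0, "twist": 0, "gripper": 0}, {"tx": 0.6, "ty": -0.56, "tz": 0, "twist": 0, "gripper": 0}, {"tx": 0.7, "ty": -0.66, "tz": 0, "twist": 0, "gripper": 0}, {"tx": 0.8, "ty": -0.75, "tz": 0, "twist": 0, "gripper": 0}, {"tx": 0.9, "ty": -0.85, "tz": 0, "twist": 0, "gripper": 0}])

```text
t: 0.87
tool_pos: [0.3533, -0.3412, 0.2146]
ee_rot: [3.141, -0.0, 0.325]
ft_force: [-0.2, 0.6, 1.0]
opening: 0.047
finger_force: 0.0
```

Request:
step_arm(deltas=[{"tx": 0.12, "ty": -0.11, "tz": 0, "twist": 0, "gripper": 0}, {"tx": 0.24, "ty": -0.22, "tz": 0, "twist": 0, "gripper": 0}, {"tx": 0.36, "ty": -0.34, "tz": 0, "twist": -0.1, "gripper": 0}, {"tx": 0.48, "ty": -0.45, "tz": 0, "twist": -0.2, "gripper": 0}, {"tx": 0.6, "ty": -0.56, "tz": 0, "twist": -0.3, "gripper": 0}, {"tx": 0.7, "ty": -0.66, "tz": 0, "twist": -0.4, "gripper": 0}, {"tx": 0.8, "ty": -0.75, "tz": 0, "twist": -0.5, "gripper": 0}, {"tx": 0.9, "ty": -0.85, "tz": 0, "twist": -0.61, "gripper": 0}])

```text
t: 1.53
tool_pos: [0.4987, -0.0679, 0.2147]
ee_rot: [3.141, -0.0, 0.808]
ft_force: [-0.1, -0.8, -0.6]
opening: 0.0008
finger_force: 0.0
```

```bash
python3 - <<'E'
from station import *
from h import *
o=get_obs();status(o);rows(o,[(10,34,120,46.25),(10,34,32,46.25)])
E
```

```text
t 1.53 bay [-5.2 -5.3] z 214.7 yaw 46.3 F(bay) [-0.  -0.8] -0.6 open 0.8
tx 0.162 ty -0.046 tz 0.379 tw 0.001
tx 0.162 ty -0.046 tz 0.731 tw 0.001
```

Request:
step_arm(deltas=[{"tx": 0.1, "ty": -0.03, "tz": 0, "twist": 0, "gripper": 0}, {"tx": 0.162, "ty": -0.046, "tz": 0.1, "twist": 0, "gripper": 0}, {"tx": 0.162, "ty": -0.046, "tz": 0.22, "twist": 0, "gripper": 0}, {"tx": 0.162, "ty": -0.046, "tz": 0.34, "twist": 0, "gripper": 0}, {"tx": 0.162, "ty": -0.046, "tz": 0.46, "twist": 0, "gripper": 0}, {"tx": 0.162, "ty": -0.046, "tz": 0.58, "twist": 0, "gripper": 0}, {"tx": 0.162, "ty": -0.046, "tz": 0.68, "twist": 0, "gripper": 0}, {"tx": 0.162, "ty": -0.046, "tz": 0.72, "twist": 0, "gripper": 0}])

```text
t: 2.2
tool_pos: [0.5148, -0.0319, 0.0303]
ee_rot: [-3.136, 0.004, 0.804]
ft_force: [-1.7, -0.0, -0.1]
opening: 0.0002
finger_force: 0.0
```

```bash
python3 - <<'E'
from station import *
from h import *
import cv2
o=get_obs();status(o);rows(o,[(8,20,33,46.25),(7,5,33,46.25),(4,-12,33,46.25),(0,-28,33,46.25),(-4,-42,33,46.25),(-12,-54,33,46.25),(-21,-63,33,46.25),(-30,-69,33,46.25),(-46,-77,33,46.25)])
s=snapshot("top");a=s["pixels"][150:290,150:410,::-1];cv2.imwrite("pics/a.png",cv2.resize(a,None,fx=3,fy=3,interpolation=cv2.INTER_CUBIC))
E
```

```text
t 2.20 bay [ 6.6 32.3] z 30.3 yaw 46.1 F(bay) [-1.7 -0.2] -0.1 open 0.2
tx -0.036 ty 0.034 tz -0.011 tw -0.004
tx -0.086 ty 0.067 tz -0.011 tw -0.004
tx -0.147 ty 0.099 tz -0.011 tw -0.004
tx -0.208 ty 0.125 tz -0.011 tw -0.004
tx -0.262 ty 0.146 tz -0.011 tw -0.004
tx -0.320 ty 0.149 tz -0.011 tw -0.004
tx -0.370 ty 0.142 tz -0.011 tw -0.004
tx -0.411 ty 0.128 tz -0.011 tw -0.004
tx -0.475 ty 0.097 tz -0.011 tw -0.004
```

View pics/a.png

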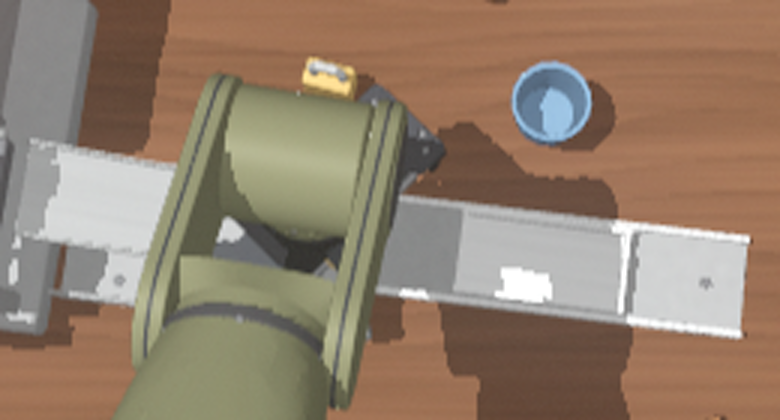

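The wrist hides the gate and the tip. Beyond it the tray (rear wall at (625,265)), cup (550,100) and padlock (330,75) are undisturbed. I'll re-read the settled pose.

```bash
python3 - <<'E'
from station import *
from h import *
o=get_obs();status(o);rows(o,[(8,20,33,46.25),(7,5,33,46.25),(4,-12,33,46.25),(0,-28,33,46.25),(-4,-42,33,46.25),(-12,-54,33,46.25),(-21,-63,33,46.25),(-30,-69,33,46.25),(-46,-77,33,46.25)])
E
```

```text
t 2.25 bay [ 6.4 32.3] z 30.1 yaw 46.1 F(bay) [-0.5  0.1] -0.1 open 0.4
tx -0.035 ty 0.035 tz -0.012 tw -0.004
tx -0.085 ty 0.068 tz -0.012 tw -0.004
tx -0.147 ty 0.099 tz -0.012 tw -0.004
tx -0.207 ty 0.125 tz -0.012 tw -0.004
tx -0.262 ty 0.147 tz -0.012 tw -0.004
tx -0.319 ty 0.150 tz -0.012 tw -0.004
tx -0.370 ty 0.143 tz -0.012 tw -0.004
tx -0.411 ty 0.129 tz -0.012 tw -0.004
tx -0.475 ty 0.097 tz -0.012 tw -0.004
```

Request:
step_arm(deltas=[{"tx": -0.02, "ty": 0.02, "tz": -0.014, "twist": 0, "gripper": 0}, {"tx": -0.035, "ty": 0.035, "tz": -0.014, "twist": 0, "gripper": 0}, {"tx": -0.06, "ty": 0.05, "tz": -0.014, "twist": 0, "gripper": 0}, {"tx": -0.085, "ty": 0.068, "tz": -0.014, "twist": 0, "gripper": 0}, {"tx": -0.115, "ty": 0.083, "tz": -0.014, "twist": 0, "gripper": 0}, {"tx": -0.147, "ty": 0.099, "tz": -0.014, "twist": 0, "gripper": 0}, {"tx": -0.177, "ty": 0.112, "tz": -0.014, "twist": 0, "gripper": 0}, {"tx": -0.207, "ty": 0.125, "tz": -0.014, "twist": 0, "gripper": 0}])

```text
t: 2.92
tool_pos: [0.5041, -0.0923, 0.0382]
ee_rot: [-3.141, 0.0, 0.803]
ft_force: [-0.0, 1.3, 0.6]
opening: 0.0009
finger_force: 0.5
```

```bash
python3 - <<'E'
from station import *
from h import *
o=get_obs();status(o);rows(o,[(-4,-42,33,46.25),(-12,-54,33,46.25),(-21,-63,33,46.25),(-30,-69,33,46.25),(-46,-77,33,46.25)])
E
```

```text
t 2.92 bay [  3.  -28.9] z 38.2 yaw 46.0 F(bay) [-0.2  1.3] 0.6 open 0.9
tx -0.059 ty 0.009 tz 0.021 tw -0.005
tx -0.116 ty 0.013 tz 0.021 tw -0.005
tx -0.167 ty 0.006 tz 0.021 tw -0.005
tx -0.207 ty -0.008 tz 0.021 tw -0.005
tx -0.272 ty -0.040 tz 0.021 tw -0.005
```

Request:
step_arm(deltas=[{"tx": -0.03, "ty": 0.005, "tz": 0.01, "twist": 0, "gripper": 0}, {"tx": -0.06, "ty": 0.01, "tz": 0.018, "twist": 0, "gripper": 0}, {"tx": -0.09, "ty": 0.012, "tz": 0.018, "twist": 0, "gripper": 0}, {"tx": -0.12, "ty": 0.013, "tz": 0.018, "twist": 0, "gripper": 0}, {"tx": -0.15, "ty": 0.01, "tz": 0.018, "twist": 0, "gripper": 0}, {"tx": -0.18, "ty": 0.004, "tz": 0.018, "twist": 0, "gripper": 0}, {"tx": -0.21, "ty": -0.008, "tz": 0.018, "twist": 0, "gripper": 0}, {"tx": -0.24, "ty": -0.025, "tz": 0.018, "twist": 0, "gripper": 0}])

```text
t: 3.58
tool_pos: [0.4577, -0.1306, 0.0333]
ee_rot: [-3.141, 0.0, 0.804]
ft_force: [1.1, 1.3, -0.2]
opening: 0.0006
finger_force: 0.6
```

```bash
python3 - <<'E'
from station import *
from h import *
import cv2
o=get_obs();status(o);rows(o,[(-46,-78,33,46.25),(-38,-90,33,46.25),(-29.6,-106.5,33,46.25),(-29.6,-106.5,12,46.25)])
for n in("top","side"):cv2.imwrite(f"pics/b{n}.png",snapshot(n)["pixels"][:,:,::-1])
a=cv2.imread("pics/btop.png")[170:290,200:410];b=cv2.imread("pics/bside.png")[130:300,230:400]
f=lambda i,k:cv2.resize(i,None,fx=k,fy=k,interpolation=cv2.INTER_CUBIC)
a=f(a,2);b=f(b,2.2);H=max(a.shape[0],b.shape[0]);p=lambda i:cv2.copyMakeBorder(i,0,H-i.shape[0],0,0,0)
cv2.imwrite("pics/b.png",np.hstack([p(a),p(b)]))
E
```

```text
t 3.58 bay [-38.5 -72.4] z 33.3 yaw 46.1 F(bay) [1.  1.4] -0.2 open 0.6
tx -0.036 ty -0.010 tz 0.001 tw -0.004
tx -0.055 ty 0.044 tz 0.001 tw -0.004
tx -0.087 ty 0.111 tz 0.001 tw -0.004
tx -0.087 ty 0.111 tz 0.085 tw -0.004
```

View pics/b.png

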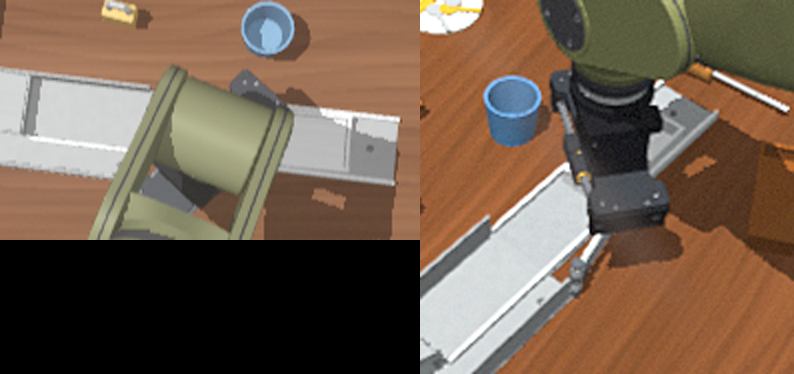

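The gate is open: the leaf stands by the hinge at (590,245) in the right crop and the lane is clear. The tray's rear wall has moved back to about (350,142) in the left crop, roughly 35 mm. Next I'll spread the fingers: A stays on the gate, B goes over the tray.

```bash
python3 - <<'E'
from h import *
from station import *
S=snapshot("top")
g=cv2.cvtColor(S["pixels"],cv2.COLOR_RGB2GRAY)
print(g[236:248:3,366:402])
print(bay(ray(S,374.5,241,.025)))
E
```

```text
[[185 185 185 186 186 186 179 149 188 154 140 141 142 188 188 188 188 188
  209 210 209 208 207 207 208 208 208 208 208 208 207 207 181 115 115 117]
 [186 186 187 185 185 185 171 165 188 148 140 139 139 141 140 141 141 140
  139 140 139 184 140 141 144 189 188 187 209 208 209 208 152 122 124 123]
 [186 186 187 186 185 186 156 173 186 139 138 140 139 141 139 139 140 131
  122 126 132 138 139 139 140 140 138 139 140 137 138 136 117 120 121 121]
 [188 188 188 189 188 189 142 187 177 140 141 141 140 141 139 140 139 123
  115 108 125 140 139 139 139 140 138 138 138 138 139 138  77 105 121 121]]
[   3.36146646 -231.22897988]
```

Request:
step_arm(deltas=[{"tx": -0.02, "ty": 0.0, "tz": 0, "twist": 0, "gripper": 0.08}, {"tx": -0.03, "ty": 0.015, "tz": 0, "twist": 0, "gripper": 0.16}, {"tx": -0.042, "ty": 0.03, "tz": 0, "twist": 0, "gripper": 0.24}, {"tx": -0.055, "ty": 0.048, "tz": 0, "twist": 0, "gripper": 0.32}, {"tx": -0.065, "ty": 0.065, "tz": 0, "twist": 0, "gripper": 0.4}, {"tx": -0.075, "ty": 0.085, "tz": 0, "twist": 0, "gripper": 0.46}, {"tx": -0.087, "ty": 0.111, "tz": 0, "twist": 0, "gripper": 0.52}, {"tx": -0.087, "ty": 0.111, "tz": 0, "twist": 0, "gripper": 0.52}])

```text
t: 4.4
tool_pos: [0.4642, -0.1667, 0.034]
ee_rot: [3.14, 0.0, 0.803]
ft_force: [1.2, -0.5, 0.8]
opening: 0.047
finger_force: 0.4
```

```bash
python3 - <<'E'
from station import *
from h import *
import cv2
o=get_obs();status(o);rows(o,[(-29.6,-106.5,12,46.25)])
for n in("top","side"):cv2.imwrite(f"pics/c{n}.png",snapshot(n)["pixels"][:,:,::-1])
a=cv2.imread("pics/ctop.png")[170:290,200:410];b=cv2.imread("pics/cside.png")[130:300,230:400]
f=lambda i,k:cv2.resize(i,None,fx=k,fy=k,interpolation=cv2.INTER_CUBIC)
a=f(a,2);b=f(b,2.2);H=max(a.shape[0],b.shape[0]);p=lambda i:cv2.copyMakeBorder(i,0,H-i.shape[0],0,0,0)
cv2.imwrite("pics/c.png",np.hstack([p(a),p(b)]))
E
```

```text
t 4.40 bay [ -27.9 -107.5] z 34.0 yaw 46.0 F(bay) [ 1.3 -0.4] 0.8 open 47.0
tx -0.001 ty -0.008 tz 0.088 tw -0.005
```

View pics/c.png

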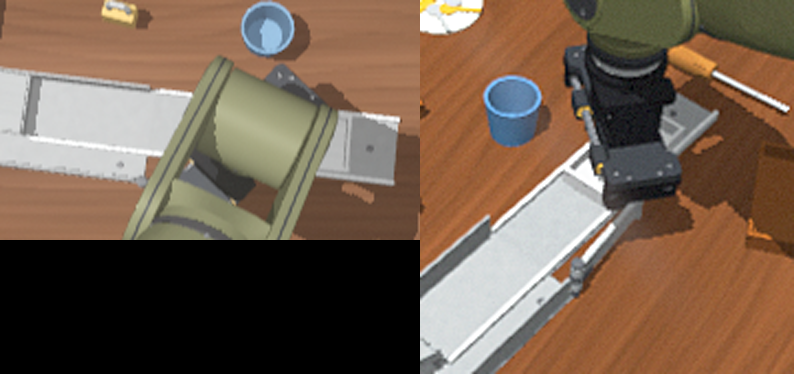

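The gate is held wide by finger A with 1.3 N on it. The tray's front wall at (575,175) in the right crop lies just ahead of finger B, and the rear wall at y=-231 puts the front at -101. Now I'll lower B into the tray.

Request:
step_arm(deltas=[{"tx": -0.005, "ty": -0.007, "tz": 0.01, "twist": 0, "gripper": 0.52}, {"tx": -0.005, "ty": -0.007, "tz": 0.025, "twist": 0, "gripper": 0.52}, {"tx": -0.005, "ty": -0.007, "tz": 0.04, "twist": 0, "gripper": 0.52}, {"tx": -0.005, "ty": -0.007, "tz": 0.055, "twist": 0, "gripper": 0.52}, {"tx": -0.005, "ty": -0.007, "tz": 0.07, "twist": 0, "gripper": 0.52}, {"tx": -0.005, "ty": -0.007, "tz": 0.08, "twist": 0, "gripper": 0.52}, {"tx": -0.005, "ty": -0.007, "tz": 0.083, "twist": 0, "gripper": 0.52}, {"tx": -0.005, "ty": -0.007, "tz": 0.083, "twist": 0, "gripper": 0.52}])

```text
t: 5.17
tool_pos: [0.461, -0.1647, 0.0124]
ee_rot: [-3.141, 0.0, 0.804]
ft_force: [1.7, 0.2, 0.3]
opening: 0.0496
finger_force: 0.4
```

```bash
python3 - <<'E'
from station import *
from h import *
o=get_obs();status(o);rows(o,[(-30,y,13,46.25) for y in (-100,-92,-84,-76,-68,-60,-52,-46)])
E
```

```text
t 5.17 bay [ -31.3 -105.9] z 12.4 yaw 46.1 F(bay) [1.7 0.4] 0.3 open 49.6
tx 0.022 ty -0.010 tz -0.002 tw -0.004
tx 0.047 ty -0.029 tz -0.002 tw -0.004
tx 0.073 ty -0.049 tz -0.002 tw -0.004
tx 0.098 ty -0.068 tz -0.002 tw -0.004
tx 0.124 ty -0.088 tz -0.002 tw -0.004
tx 0.149 ty -0.107 tz -0.002 tw -0.004
tx 0.175 ty -0.126 tz -0.002 tw -0.004
tx 0.194 ty -0.141 tz -0.002 tw -0.004
```

Request:
step_arm(deltas=[{"tx": 0.022, "ty": -0.01, "tz": -0.002, "twist": 0, "gripper": 0.52}, {"tx": 0.047, "ty": -0.029, "tz": -0.002, "twist": 0, "gripper": 0.52}, {"tx": 0.073, "ty": -0.049, "tz": -0.002, "twist": 0, "gripper": 0.52}, {"tx": 0.098, "ty": -0.068, "tz": -0.002, "twist": 0, "gripper": 0.52}, {"tx": 0.124, "ty": -0.088, "tz": -0.002, "twist": 0, "gripper": 0.52}, {"tx": 0.149, "ty": -0.107, "tz": -0.002, "twist": 0, "gripper": 0.52}, {"tx": 0.17, "ty": -0.123, "tz": -0.002, "twist": 0, "gripper": 0.52}, {"tx": 0.18, "ty": -0.131, "tz": -0.002, "twist": 0, "gripper": 0.52}])

```text
t: 5.83
tool_pos: [0.4695, -0.109, 0.0137]
ee_rot: [3.14, -0.0, 0.805]
ft_force: [3.1, -3.9, -1.1]
opening: 0.0495
finger_force: 1.9
```

```bash
python3 - <<'E'
from station import *
from h import *
import cv2
o=get_obs();status(o)
for n in("top","side"):cv2.imwrite(f"pics/d{n}.png",snapshot(n)["pixels"][:,:,::-1])
a=cv2.imread("pics/dtop.png")[170:290,200:410];b=cv2.imread("pics/dside.png")[130:300,230:400]
f=lambda i,k:cv2.resize(i,None,fx=k,fy=k,interpolation=cv2.INTER_CUBIC)
a=f(a,2);b=f(b,2.2);H=max(a.shape[0],b.shape[0]);p=lambda i:cv2.copyMakeBorder(i,0,H-i.shape[0],0,0,0)
cv2.imwrite("pics/d.png",np.hstack([p(a),p(b)]))
o=get_obs();status(o)
E
```

```text
t 5.83 bay [-29.4 -49.6] z 13.7 yaw 46.1 F(bay) [ 3.5 -3.5] -1.1 open 49.5
t 5.93 bay [-29.6 -49.4] z 13.6 yaw 46.1 F(bay) [2.8 1. ] 0.2 open 49.5
```

View pics/d.png

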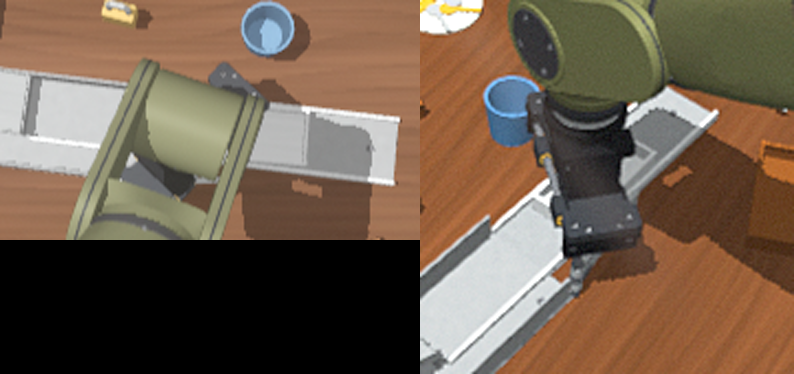

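The tray's rear wall is now at about (305,138) in the left crop, so its front is near -53, well past the -70 mark. Finger A still carries 2.8 N from the gate. I'll lift out so the gate rests on the tray's side, close the fingers, square up, and re-enter the tray.

```bash
python3 - <<'E'
from station import *
from h import *
o=get_obs();status(o);rows(o,[(-30,-52,75,46.25),(0,-78,75,83.25)])
E
```

```text
t 5.93 bay [-29.6 -49.4] z 13.6 yaw 46.1 F(bay) [2.8 1. ] 0.2 open 49.5
tx -0.009 ty 0.005 tz -0.246 tw -0.004
tx -0.020 ty 0.163 tz -0.246 tw -0.826
```

Request:
step_arm(deltas=[{"tx": -0.012, "ty": 0.007, "tz": -0.03, "twist": 0, "gripper": 0.52}, {"tx": -0.012, "ty": 0.007, "tz": -0.1, "twist": 0, "gripper": 0.52}, {"tx": -0.012, "ty": 0.007, "tz": -0.17, "twist": 0, "gripper": 0.52}, {"tx": -0.012, "ty": 0.007, "tz": -0.25, "twist": 0, "gripper": 0.52}, {"tx": -0.012, "ty": 0.04, "tz": -0.25, "twist": -0.14, "gripper": 0}, {"tx": -0.015, "ty": 0.08, "tz": -0.25, "twist": -0.28, "gripper": 0}, {"tx": -0.02, "ty": 0.12, "tz": -0.25, "twist": -0.42, "gripper": 0}, {"tx": -0.02, "ty": 0.163, "tz": -0.25, "twist": -0.56, "gripper": 0}])

```text
t: 6.6
tool_pos: [0.4939, -0.142, 0.076]
ee_rot: [-3.139, -0.0, 1.249]
ft_force: [0.3, 0.3, -0.1]
opening: 0.0281
finger_force: 0.0
```

Request:
step_arm(deltas=[{"tx": 0, "ty": 0, "tz": 0, "twist": -0.13, "gripper": 0}, {"tx": 0, "ty": 0, "tz": 0, "twist": -0.265, "gripper": 0}, {"tx": 0, "ty": 0, "tz": 0, "twist": -0.265, "gripper": 0}, {"tx": 0, "ty": 0, "tz": 0, "twist": -0.265, "gripper": 0}, {"tx": 0, "ty": 0, "tz": 0, "twist": -0.265, "gripper": 0}, {"tx": 0, "ty": 0, "tz": 0, "twist": -0.265, "gripper": 0}, {"tx": 0, "ty": 0, "tz": 0, "twist": -0.265, "gripper": 0}, {"tx": 0, "ty": 0, "tz": 0, "twist": -0.265, "gripper": 0}])

```text
t: 7.27
tool_pos: [0.4947, -0.1416, 0.0759]
ee_rot: [-3.141, -0.0, 1.451]
ft_force: [-0.5, 0.4, 0.1]
opening: 0.0003
finger_force: 0.0
```

```bash
python3 - <<'E'
from station import *
from h import *
o=get_obs();status(o);rows(o,[(0,-78,13,83.25)])
for n in("top","side"):cv2.imwrite(f"pics/e{n}.png",snapshot(n)["pixels"][:,:,::-1])
a=cv2.imread("pics/etop.png")[170:290,200:410];b=cv2.imread("pics/eside.png")[130:300,230:400]
f=lambda i,k:cv2.resize(i,None,fx=k,fy=k,interpolation=cv2.INTER_CUBIC)
a=f(a,2);b=f(b,2.2);H=max(a.shape[0],b.shape[0]);p=lambda i:cv2.copyMakeBorder(i,0,H-i.shape[0],0,0,0)
cv2.imwrite("pics/e.png",np.hstack([p(a),p(b)]))
E
```

```text
t 7.27 bay [ -0.5 -79. ] z 75.9 yaw 83.2 F(bay) [-0.6  0.3] 0.1 open 0.3
tx 0.004 ty 0.002 tz 0.252 tw -0.002
```

View pics/e.png

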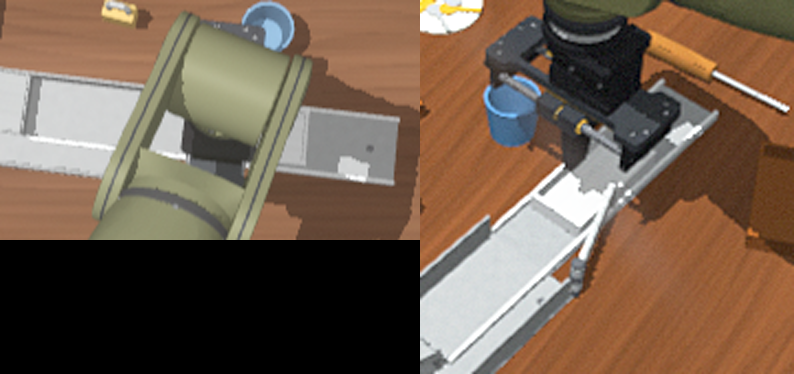

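The leaf rests on the tray's side, running from the hinge pin (580,270) to (612,190) in the right crop. The tray's front wall at about (565,205) is inside the sweep. I'll lower the closed fingers into the tray and push.

Request:
step_arm(deltas=[{"tx": 0, "ty": 0, "tz": 0.05, "twist": 0, "gripper": 0}, {"tx": 0, "ty": 0, "tz": 0.1, "twist": 0, "gripper": 0}, {"tx": 0, "ty": 0, "tz": 0.15, "twist": 0, "gripper": 0}, {"tx": 0, "ty": 0, "tz": 0.2, "twist": 0, "gripper": 0}, {"tx": 0, "ty": 0, "tz": 0.23, "twist": 0, "gripper": 0}, {"tx": 0, "ty": 0, "tz": 0.25, "twist": 0, "gripper": 0}, {"tx": 0, "ty": 0, "tz": 0.25, "twist": 0, "gripper": 0}, {"tx": 0, "ty": 0, "tz": 0.25, "twist": 0, "gripper": 0}])

```text
t: 8.03
tool_pos: [0.4947, -0.1416, 0.0131]
ee_rot: [-3.141, -0.0, 1.452]
ft_force: [0.6, 0.3, -0.4]
opening: 0.0005
finger_force: 0.0
```

Request:
step_arm(deltas=[{"tx": 0.03, "ty": 0, "tz": 0, "twist": 0, "gripper": 0}, {"tx": 0.06, "ty": 0, "tz": 0, "twist": 0, "gripper": 0}, {"tx": 0.09, "ty": 0, "tz": 0, "twist": 0, "gripper": 0}, {"tx": 0.12, "ty": 0, "tz": 0, "twist": 0, "gripper": 0}, {"tx": 0.15, "ty": 0, "tz": 0, "twist": 0, "gripper": 0}, {"tx": 0.18, "ty": 0, "tz": 0, "twist": 0, "gripper": 0}, {"tx": 0.21, "ty": 0, "tz": 0, "twist": 0, "gripper": 0}, {"tx": 0.24, "ty": 0, "tz": 0, "twist": 0, "gripper": 0}])

```text
t: 8.7
tool_pos: [0.5026, -0.0817, 0.0141]
ee_rot: [3.14, 0.001, 1.452]
ft_force: [-0.6, -3.6, 2.8]
opening: 0.0004
finger_force: 2.1
```

```bash
python3 - <<'E'
from station import *
from h import *
o=get_obs();status(o);rows(o,[(0,55,14,83.25)])
E
```

```text
t 8.70 bay [  0.3 -18.6] z 14.1 yaw 83.2 F(bay) [-0.2 -3.7] 2.8 open 0.4
tx 0.294 ty -0.001 tz 0.000 tw -0.001
```

Request:
step_arm(deltas=[{"tx": 0.035, "ty": 0, "tz": 0, "twist": 0, "gripper": 0}, {"tx": 0.07, "ty": 0, "tz": 0, "twist": 0, "gripper": 0}, {"tx": 0.105, "ty": 0, "tz": 0, "twist": 0, "gripper": 0}, {"tx": 0.14, "ty": 0, "tz": 0, "twist": 0, "gripper": 0}, {"tx": 0.175, "ty": 0, "tz": 0, "twist": 0, "gripper": 0}, {"tx": 0.21, "ty": 0, "tz": 0, "twist": 0, "gripper": 0}, {"tx": 0.245, "ty": 0, "tz": 0, "twist": 0, "gripper": 0}, {"tx": 0.28, "ty": 0, "tz": 0, "twist": 0, "gripper": 0}])

```text
t: 9.37
tool_pos: [0.51, -0.0115, 0.0132]
ee_rot: [-3.141, -0.0, 1.452]
ft_force: [0.1, -3.0, 1.5]
opening: 0.0006
finger_force: 1.6
```

Request:
step_arm(deltas=[{"tx": 0.035, "ty": 0, "tz": 0, "twist": 0, "gripper": 0}, {"tx": 0.07, "ty": 0, "tz": 0, "twist": 0, "gripper": 0}, {"tx": 0.105, "ty": 0, "tz": 0, "twist": 0, "gripper": 0}, {"tx": 0.14, "ty": 0, "tz": 0, "twist": 0, "gripper": 0}, {"tx": 0.175, "ty": 0, "tz": 0, "twist": 0, "gripper": 0}, {"tx": 0.21, "ty": 0, "tz": 0, "twist": 0, "gripper": 0}, {"tx": 0.24, "ty": 0, "tz": 0, "twist": 0, "gripper": 0}, {"tx": 0.26, "ty": 0, "tz": 0, "twist": 0, "gripper": 0}])

```text
t: 10.03
tool_pos: [0.5178, 0.0532, 0.0132]
ee_rot: [-3.141, -0.001, 1.452]
ft_force: [-0.2, -1.4, 0.2]
opening: 0.0003
finger_force: 0.7
```

```bash
python3 - <<'E'
from station import *
from h import *
o=get_obs();status(o);rows(o,[(0,134.5,14,83.25)])
E
```

```text
t 10.03 bay [ -0.5 117.2] z 13.2 yaw 83.2 F(bay) [ 0.  -1.4] 0.2 open 0.3
tx 0.069 ty 0.002 tz -0.003 tw -0.001
```

Request:
step_arm(deltas=[{"tx": 0.01, "ty": 0, "tz": 0, "twist": 0, "gripper": 0}, {"tx": 0.02, "ty": 0, "tz": 0, "twist": 0, "gripper": 0}, {"tx": 0.03, "ty": 0, "tz": 0, "twist": 0, "gripper": 0}, {"tx": 0.04, "ty": 0, "tz": 0, "twist": 0, "gripper": 0}, {"tx": 0.05, "ty": 0, "tz": 0, "twist": 0, "gripper": 0}, {"tx": 0.057, "ty": 0, "tz": 0, "twist": 0, "gripper": 0}, {"tx": 0.062, "ty": 0, "tz": 0, "twist": 0, "gripper": 0}, {"tx": 0.066, "ty": 0, "tz": 0, "twist": 0, "gripper": 0}])

```text
t: 10.7
tool_pos: [0.5197, 0.0682, 0.0132]
ee_rot: [-3.141, 0.001, 1.452]
ft_force: [-0.5, -3.4, -0.7]
opening: 0.0002
finger_force: 1.8
```

```bash
python3 - <<'E'
from station import *
from h import *
o=get_obs();status(o)
for n in("top","side"):cv2.imwrite(f"pics/f{n}.png",snapshot(n)["pixels"][:,:,::-1])
a=cv2.imread("pics/ftop.png")[170:290,150:360];b=cv2.imread("pics/fside.png")[180:350,180:350]
f=lambda i,k:cv2.resize(i,None,fx=k,fy=k,interpolation=cv2.INTER_CUBIC)
a=f(a,2);b=f(b,2.2);H=max(a.shape[0],b.shape[0]);p=lambda i:cv2.copyMakeBorder(i,0,H-i.shape[0],0,0,0)
cv2.imwrite("pics/f.png",np.hstack([p(a),p(b)]))
E
```

```text
t 10.70 bay [ -0.4 132.2] z 13.2 yaw 83.2 F(bay) [-0.1 -3.4] -0.7 open 0.2
```

View pics/f.png

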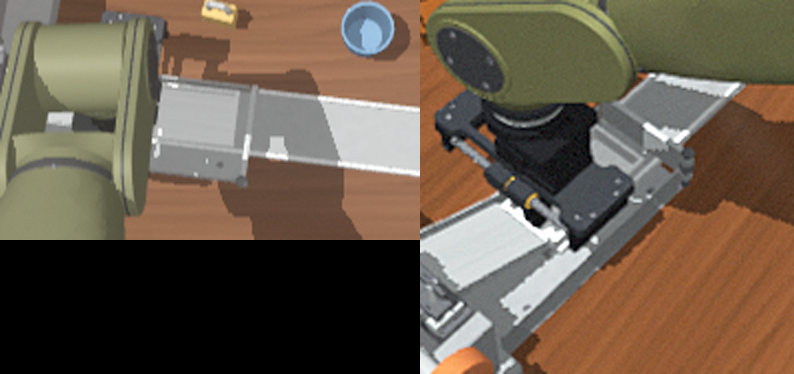

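The gate, from (252,90) to (245,180) in the left crop, is shut behind the tray. I'll creep on until the stop pushes back.

Request:
step_arm(deltas=[{"tx": 0.003, "ty": 0, "tz": 0, "twist": 0, "gripper": 0}, {"tx": 0.006, "ty": 0, "tz": 0, "twist": 0, "gripper": 0}, {"tx": 0.008, "ty": 0, "tz": 0, "twist": 0, "gripper": 0}, {"tx": 0.01, "ty": 0, "tz": 0, "twist": 0, "gripper": 0}, {"tx": 0.01, "ty": 0, "tz": 0, "twist": 0, "gripper": 0}, {"tx": 0.01, "ty": 0, "tz": 0, "twist": 0, "gripper": 0}, {"tx": 0.01, "ty": 0, "tz": 0, "twist": 0, "gripper": 0}, {"tx": 0.01, "ty": 0, "tz": 0, "twist": 0, "gripper": 0}])

```text
t: 11.47
tool_pos: [0.5196, 0.0686, 0.0132]
ee_rot: [-3.14, 0.005, 1.453]
ft_force: [-2.9, -10.3, 0.9]
opening: 0.0007
finger_force: 5.4
```

```bash
python3 - <<'E'
from station import *
from h import *
o=get_obs();status(o)
E
```

```text
t 11.47 bay [ -0.4 132.6] z 13.2 yaw 83.2 F(bay) [ -1.7 -10.5] 0.9 open 0.7
```

The force rose to 10 N with no further motion, so the tray is against the stop. I'll back off and lift clear.

Request:
step_arm(deltas=[{"tx": -0.02, "ty": 0, "tz": 0, "twist": 0, "gripper": 0}, {"tx": -0.06, "ty": 0, "tz": 0, "twist": 0, "gripper": 0}, {"tx": -0.06, "ty": 0, "tz": -0.1, "twist": 0, "gripper": 0}, {"tx": -0.06, "ty": 0, "tz": -0.22, "twist": 0, "gripper": 0}, {"tx": -0.06, "ty": 0, "tz": -0.36, "twist": 0, "gripper": 0}, {"tx": -0.06, "ty": 0, "tz": -0.5, "twist": 0, "gripper": 0}, {"tx": -0.06, "ty": 0, "tz": -0.65, "twist": 0, "gripper": 0}, {"tx": -0.06, "ty": 0, "tz": -0.8, "twist": 0, "gripper": 0}])

```text
t: 12.13
tool_pos: [0.5181, 0.056, 0.2152]
ee_rot: [3.141, -0.001, 1.452]
ft_force: [0.3, -0.3, 0.2]
opening: 0.0007
finger_force: 0.0
```

Request:
step_arm(deltas=[{"tx": -0.12, "ty": 0, "tz": 0, "twist": 0, "gripper": 0}, {"tx": -0.24, "ty": 0, "tz": 0, "twist": 0, "gripper": 0}, {"tx": -0.36, "ty": 0, "tz": 0, "twist": 0, "gripper": 0}, {"tx": -0.48, "ty": 0, "tz": 0, "twist": 0, "gripper": 0}, {"tx": -0.6, "ty": 0, "tz": 0, "twist": 0, "gripper": 0}, {"tx": -0.72, "ty": 0, "tz": 0, "twist": 0, "gripper": 0}, {"tx": -0.84, "ty": 0, "tz": 0, "twist": 0, "gripper": 0}, {"tx": -0.96, "ty": 0, "tz": 0, "twist": 0, "gripper": 0}])

```text
t: 12.8
tool_pos: [0.4896, -0.1838, 0.2138]
ee_rot: [3.14, -0.001, 1.452]
ft_force: [0.2, -0.9, -0.2]
opening: 0.0006
finger_force: 0.0
```

```bash
python3 - <<'E'
from station import *
from h import *
o=get_obs();status(o)
s=snapshot("top")["pixels"][:,:,::-1];cv2.imwrite("pics/g.png",cv2.resize(s[160:280,150:410],None,fx=3,fy=3,interpolation=cv2.INTER_CUBIC))
E
```

```text
t 12.80 bay [  -0.6 -121.5] z 213.8 yaw 83.2 F(bay) [ 0.3 -0.8] -0.2 open 0.6
```

View pics/g.png

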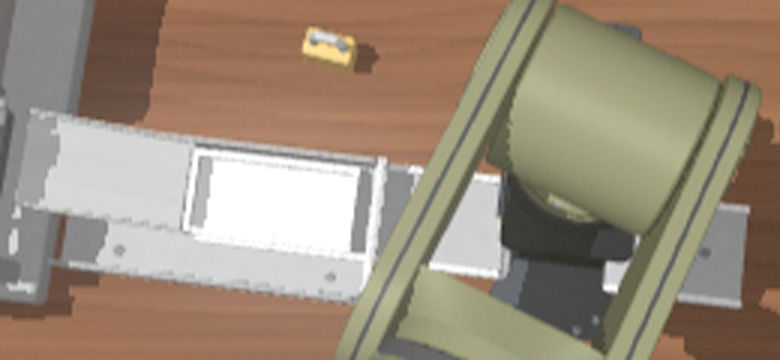

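The tray sits home with its front at (190,190) against the stop. The gate at (378,210) is shut, and the arm is clear.

```bash
python3 -c "
from station import *
print(close_job())"
```

```text
the job is handed in; nothing more can be done
None
```

The swarf tray is fully home against the stop, the gate has swung shut behind it, and the job is handed in at about 13 s of the 45 s allowed; the hand-in returned no verdict.

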